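# Discard a dropper bottle through a spring flap

## Robot

A 6-joint arm with a two-finger parallel gripper is mounted at the origin on the work surface. World frame = base frame: x ahead of the robot, y to its left, z up, the work surface at z = 0. Lengths are in m, angles in rad, forces in N, time in s.
With the tool pointing down it reaches from about 0.325 to 0.85 m from the base axis. Payload 15.5 kg.
Tool frame: the origin (TCP) lies on the centre line of the jaws, within the pads' length; the fingertips stand 14 mm ahead of it and the grasp point (between the pads) lies 5 mm behind it; y points along the fingers, x is the direction in which the jaws open and shut, and the axes are right-handed (so a half turn about y gives the same grasp; the last joint's range is limited). The gripper opens to 91 mm and grips with 3 to 60 N. Pads are 32 mm wide; open, the fingers measure 118 mm over their backs; the gripper's body (76 mm by 178 mm) begins 60 mm behind the grasp point.
Start: joints at [-1.343, 0.494, 1.345, -0, 1.302, -0.096], TCP at [0.198, -0.593, 0.228] pointing down, gripper open.
Joint ranges: [-2.91, 2.91], [-0.82, 2.16], [0.22, 2.67], [-1.22, 4.37], [0.12, 2.79], [-3.08, 3.08]. Speed limits (rad/s): [1.89, 1.89, 2.57, 3.01, 3.01, 3.01].

## Interface

Orientations are given as a rotation vector (axis times angle).
In Python, from bench import env, cams, order gives the robot as it stands.
- The arm moves only by the shell command python3 -m pendant 'ROWS'. ROWS is JSON, a list of rows, each a list of 5 numbers: the shift along the tool's x, y, z in mm, then the turn about the tool's y in rad, then the opening, from -1 (shut) to 1 (fully open), so that 0 is half open. In form: [[tx, ty, tz, yaw, claw], ...]. A call has 1 to 10 rows; each row is the pose to reach, as a shift and turn from the pose commanded when the call began, along the tool's axes at that moment; what a row does not reach only later rows make up. A row lasts 1/8 s, in which the tool goes at most 62.5 mm and 10.7 degrees, less where a joint would pass 70% of its speed; a pose out of reach is approached as far as the arm can. A call with a gripper value outside its range is refused whole. The fingers move at their own pace and stop on an object; the grip force is fixed at half the most. Time passes only in rows, so rows that repeat a pose let the fingers close. It gives the time, the measured TCP pose, the force and the opening at its end, in the units of the state.
- env.observe(): the state, without advancing time (a new reading comes with each control period).
- cams.grab_frame(name): name is "side" or "top" or "wrist"; returns the picture (400x640x3 uint8, red, green, blue); there is no depth.
- cams.calibration(name): a dict with "fovy" (degrees; the focal length in pixels is half the picture's height over the tangent of half this angle, whatever the lens; pixels are square), "cx", "cy" (the principal point, pixels), "rvec" (rotation vector, rad) and "tvec" (3), from world to camera coordinates, as OpenCV has them. Camera axes: x right, y down, z forward; pixel columns grow to the right and rows downward; lengths in m; the calibration is good to about 2 mm. A picture is of the moment at which its call begins: read the wrist's pose just before it. calibration takes no time and is no camera call; for the wrist camera it gives the pose at the moment of the call.
- order.sign_off(): hands the job in, once; it reports no verdict.
The state is a dict: "time_s": time; "q": joint angles; "qvel": joint speeds; "joint_torque": joint torques, N m; "tool_pos": TCP position; "ee_rot": TCP orientation; "contact_force": force on the tool from outside, world axes, zero at the start; "moment": the same for the moment, N m; "width": finger opening in m.
Only numpy, scipy, OpenCV 4.12 (cv2) and the standard library are available. Lean on these libraries where they do the work, as an engineer would, in place of code of your own. Each camera call takes 0.05 s, during which the arm holds its last target.

## Task

Put the used dropper bottle (the small amber one with the rubber bulb on top) into the clear bottle bin: lower it upright into the mouth so that it pushes the spring flap down, and do not let go until its glass body is through. Then let it fall to the bottom, come out so that the flap swings fully shut, and leave the other glassware standing where it is.

Things in the scene. Friction and masses are not known exactly. Their poses are not given: they have to be found in the camera images.
- dropper_bottle: Used dropper bottle, loose, upright, 105 mm tall, about 90 g. Origin: centre of its underside, z up. Amber glass body 33 mm in diameter with a paper band, straight to 46 mm, shoulder to 54 mm; black cap 20 mm in diameter from 54 to 80 mm; black rubber bulb 14 mm in diameter above it. Fingertips closing on the cap must stay above the shoulder.
- bin: Fixed bottle bin, 130 (x) x 150 (y) x 190 mm: 4 mm clear walls, white lid (top at z = 190 mm), padded inner floor at z = 10 mm. Origin: centre of its underside, z up; yaw up to 25 degrees either way. The mouth in the lid, centred over the origin, is 60 mm along x, 110 mm along y, shut by a flush grey steel flap hinged on its -x edge (robot side, black rod) that opens down into the bin.
- flap (a joint): Flap angle, rad: 0 shut and level, grows as it swings down, stop at 1.5. Plate 58 mm long from the hinge, 106 mm wide. A weak spring shuts it: under 2 N on its middle opens it. A bottle held upright at the mouth's centre, or up to 8 mm to the far (+x) side, pushes it to about 1.2 rad; let go there, it falls past the flap to the floor and the flap clears it, standing or lying.
- screw_bottle: Bystander: the same amber glass body, 33 mm in diameter, but with a flat black screw cap 26 mm in diameter and no bulb; 72 mm tall, upright. Origin at the centre of its underside. Leave alone.
- serum_bottle: Bystander: frosted whitish bottle 44 mm in diameter, 86 mm tall with a white stopper, upright. Origin at the centre of its underside. Leave alone.
- flask: Bystander: conical glass flask with a foil cap, foot 82 mm in diameter, 130 mm tall, upright. Origin at the centre of its underside. Leave alone.

How it is judged:
By the outcome, as a careful person would: the job done as asked, in the order asked, and still so for the second after the job is handed in, with the robot touching nothing.
It also fails if it takes over 38 s, if anything falls off the work surface, if the arm or the gripper's body presses on something with over 40 N, if the wrist force passes 120 N, or if a joint passes its speed limit or range.

## Working session

There is one attempt and no reset: what is moved stays moved. The work goes in short steps, Python scripts to look and compute and a shell command to move; the robot and the scene stay as the last step left them, time stands still between calls to the robot, and variables do not carry over. Pictures are saved under pics/ and viewed, and the job is handed in when it is done.

```bash
mkdir -p pics; ls; python3 - <<'E'
from bench import env,cams,order
import cv2
s=env.observe()
print({k:s[k] for k in ("time_s","tool_pos","ee_rot","width","contact_force")})
for n in ("side","top","wrist"):
    c=cams.calibration(n); print(n,c)
    cv2.imwrite(f"pics/{n}0.png",cams.grab_frame(n)[:,:,::-1])
E
```

```text
pics
{'time_s': 0.0, 'tool_pos': array([ 0.19816564, -0.5923698 ,  0.22733122]), 'ee_rot': array([-1.3439397 ,  0.96891134, -0.9673667 ]), 'width': 0.09141725738930877, 'contact_force': array([ 0.50095162,  0.40144956, -1.04049206])}
side {'fovy': 50.4928545294138, 'cx': 316.62767878305397, 'cy': 196.06708088527645, 'rvec': array([ 0.62900896, -2.70718269,  1.0359109 ]), 'tvec': array([0.51397072, 0.30995377, 0.73217149])}
top {'fovy': 44.19608109176286, 'cx': 310.9275262114082, 'cy': 190.34465753525944, 'rvec': array([ 2.1081725 , -2.14720202,  0.14157018]), 'tvec': array([-0.00743602,  0.62191449,  0.99096369])}
wrist {'fovy': 71.7948900713706, 'cx': 318.6904464910527, 'cy': 199.0217577166134, 'rvec': array([-2.38673722,  1.71546484,  0.20909294]), 'tvec': array([-0.62441861, -0.02809522,  0.38834707])}
```

View pics/side0.png

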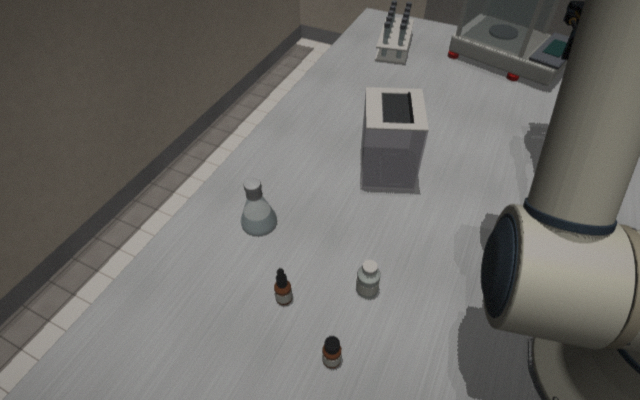

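View pics/top0.png

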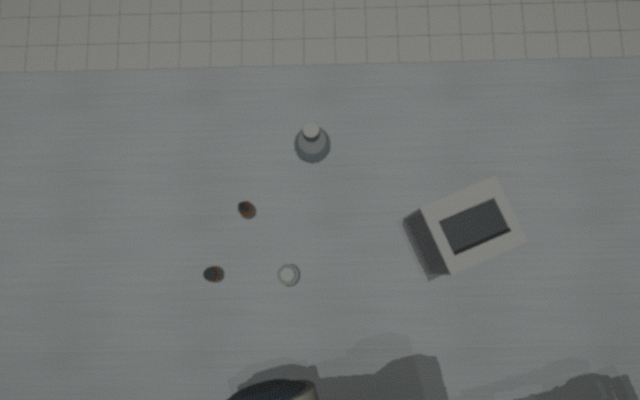

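View pics/wrist0.png

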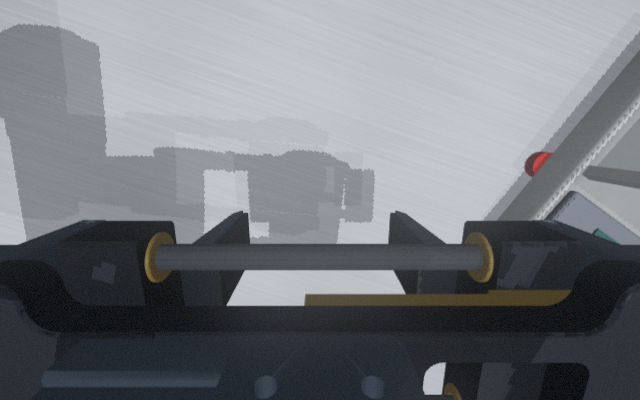

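```bash
cat > h.py <<'E'
import numpy as np, cv2
from bench import env,cams,order
from scipy.spatial.transform import Rotation as R
def P(n,c=None):
    c=c or cams.calibration(n); f=200/np.tan(np.radians(c["fovy"])/2)
    Rm=R.from_rotvec(c["rvec"]).as_matrix(); return f,c["cx"],c["cy"],Rm,np.array(c["tvec"])
def ray(n,u,v,z,c=None):
    f,cx,cy,Rm,t=P(n,c); d=Rm.T@np.array([(u-cx)/f,(v-cy)/f,1]); o=-Rm.T@t
    return o+d*(z-o[2])/d[2]
def proj(n,X,c=None):
    f,cx,cy,Rm,t=P(n,c); p=Rm@np.array(X)+t; return cx+f*p[0]/p[2],cy+f*p[1]/p[2]
E
python3 - <<'E'
import cv2
a=cv2.imread('pics/top0.png'); s=cv2.imread('pics/side0.png')
A=cv2.resize(a[180:300,190:310],(400,400),interpolation=0); B=cv2.resize(s[250:380,260:390],(400,400),interpolation=0)
cv2.imwrite('pics/c1.png',cv2.hconcat([A,B]))
A=cv2.resize(a[170:290,400:540],(467,400),interpolation=0); B=cv2.resize(s[80:200,350:440],(300,400),interpolation=0)
cv2.imwrite('pics/c2.png',cv2.hconcat([A,B]))
E
```

```text
(no output)
```

View pics/c1.png

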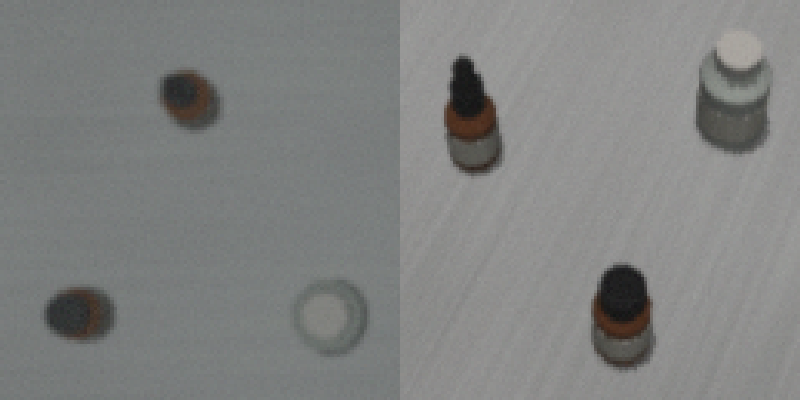

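View pics/c2.png

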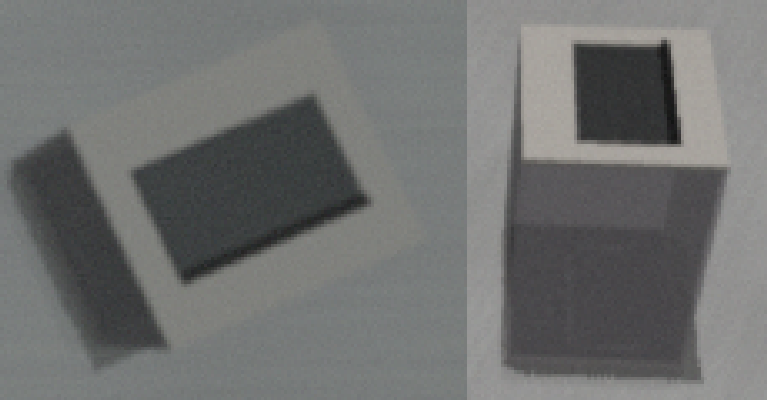

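```bash
python3 - <<'E'
from h import *
a=cv2.imread('pics/top0.png').astype(int); s=cv2.imread('pics/side0.png').astype(int)
def comps(im,m,box):
    x0,y0,x1,y1=box; M=np.zeros(m.shape,np.uint8); M[y0:y1,x0:x1]=m[y0:y1,x0:x1]
    n,l,st,c=cv2.connectedComponentsWithStats(M)
    return [(st[i].tolist(),c[i].round(2).tolist()) for i in range(1,n) if st[i,4]>8],l
for n,im,box in (('top',a,(190,180,270,300)),('side',s,(260,250,390,380))):
    dark=(im.max(2)<62); amb=(im[...,2]-im[...,0]>18)
    for nm,m in(('dark',dark),('amber',amb),('both',dark|amb)):
        r,_=comps(im,m,box)
        for q in r: 
            print(n,nm,q,[ray(n,*q[1],z)[:2].round(4).tolist() for z in(.045,.075,.09)])
# dropper silhouettes
print('tip side',ray('side',280.5,268.5,.105), 'bottom side near edge', ray('side',284,305.3,0))
# bin
g=a.mean(2)
dk=((g<95)).astype(np.uint8); dk[:170]=0;dk[290:]=0;dk[:,:430]=0;dk[:,530:]=0
cs,_=cv2.findContours(dk,cv2.RETR_EXTERNAL,cv2.CHAIN_APPROX_NONE)
print([cv2.contourArea(c) for c in cs], g[225,480],g[190,490],g[235,505],g[220,540])
for c in cs:
    if cv2.contourArea(c)>500:
        # world rect
        W=np.array([ray('top',*p[0],.19)[:2] for p in c],np.float32)
        rr=cv2.minAreaRect(W*1000); print('mouth',rr)
        print(cv2.boxPoints(rr))
E
```

```text
top dark ([239, 203, 11, 10, 79], [243.72, 206.95]) [[0.5896, 0.124], [0.5858, 0.1192], [0.5839, 0.1167]]
top dark ([205, 268, 12, 12, 119], [210.79, 273.63]) [[0.4516, 0.1919], [0.4518, 0.1851], [0.4519, 0.1816]]
top amber ([240, 202, 13, 14, 73], [247.37, 209.86]) [[0.5833, 0.1163], [0.5797, 0.1116], [0.5778, 0.1093]]
top amber ([212, 267, 8, 14, 41], [216.41, 273.46]) [[0.4518, 0.1802], [0.452, 0.1737], [0.452, 0.1704]]
top both ([239, 202, 14, 14, 150], [245.46, 208.33]) [[0.5866, 0.1203], [0.5829, 0.1156], [0.581, 0.1132]]
top both ([205, 267, 16, 14, 159], [212.26, 273.58]) [[0.4517, 0.1888], [0.4518, 0.1821], [0.4519, 0.1787]]
side dark ([276, 269, 12, 20, 173], [281.15, 279.23]) [[0.5956, 0.1088], [0.5847, 0.1235], [0.5792, 0.1308]]
side dark ([283, 289, 8, 7, 16], [287.0, 292.31]) [[0.5718, 0.1285], [0.5618, 0.1423], [0.5569, 0.1492]]
side dark ([281, 300, 11, 5, 12], [286.08, 303.08]) [[0.5625, 0.1486], [0.5529, 0.1616], [0.5482, 0.1681]]
side dark ([324, 336, 16, 19, 237], [331.61, 345.49]) [[0.4532, 0.1841], [0.4482, 0.1956], [0.4458, 0.2014]]
side dark ([327, 358, 8, 2, 
[... 286 characters left out ...]
144]]
side both ([274, 269, 17, 27, 308], [281.73, 283.73]) [[0.5897, 0.1169], [0.579, 0.1312], [0.5737, 0.1384]]
side both ([281, 300, 11, 5, 12], [286.08, 303.08]) [[0.5625, 0.1486], [0.5529, 0.1616], [0.5482, 0.1681]]
side both ([322, 336, 19, 24, 340], [331.54, 348.29]) [[0.4512, 0.1886], [0.4464, 0.1999], [0.4439, 0.2056]]
tip side [0.58573328 0.11944233 0.105     ] bottom side near edge [0.5780845 0.1350737 0.       ]
[434.0, 2199.5] 59.666666666666664 125.33333333333333 128.0 122.0
mouth ((529.05517578125, -312.9383239746094), (66.27654266357422, 111.01243591308594), 21.81548500061035)
[[ 477.66296 -273.72195]
 [ 518.91724 -376.78427]
 [ 580.4474  -352.1547 ]
 [ 539.1931  -249.09238]]
```

```bash
python3 - <<'E'
from h import *
c=[(366.8,87.5),(423.5,89),(428.3,130.1),(366.5,127.4)]
for nm,(ox) in (('lid',c),('mouth',[(350+(x-467)/3.333,80+y/3.333) for x,y in ((575,43),(661,41),(670,143),(576,142))])):
    W=np.array([ray('side',*p,.19)[:2] for p in ox]); print(nm,W.round(4).tolist(),W.mean(0),[np.linalg.norm(W[i]-W[i-1]).round(4) for i in range(4)],
      [np.degrees(np.arctan2(*(W[i]-W[i-1])[::-1])).round(1) for i in range(4)])
T=[(400+x/3.333,170+y/3.333) for x,y in ((313,20),(425,240),(170,348),(68,130))]
W=np.array([ray('top',*p,.19)[:2] for p in T]);print('lidtop',W.round(4).tolist(),W.mean(0),[np.linalg.norm(W[i]-W[i-1]).round(4) for i in range(4)])
for n,u,v,z in(('top',312,148,0),('top',311,131,.13),('top',289,274,.086),('side',258,213,.03),('side',370,268,.086)): print(n,ray(n,u,v,z).round(3))
s=env.observe(); M=R.from_rotvec(s['ee_rot']).as_matrix(); print(M.round(3)); print(s['tool_pos'],s['q'])
yb=np.radians(21.8); print('jaw yaw now',np.degrees(np.arctan2(M[1,0],M[0,0])))
print('shift to over dropper', M.T@(np.array([.584,.119,.25])-s['tool_pos'])*1000)
E
```

```text
lid [[0.6168, -0.3547], [0.4958, -0.4053], [0.443, -0.2649], [0.5623, -0.2177]] [ 0.52947875 -0.31064143] [np.float64(0.1474), np.float64(0.1311), np.float64(0.1499), np.float64(0.1284)] [np.float64(-68.3), np.float64(-157.3), np.float64(110.6), np.float64(21.6)]
mouth [[0.5762, -0.3498], [0.5236, -0.3774], [0.483, -0.2723], [0.5373, -0.2475]] [ 0.53004629 -0.31176702] [np.float64(0.1094), np.float64(0.0595), np.float64(0.1127), np.float64(0.0597)] [np.float64(-69.2), np.float64(-152.3), np.float64(111.1), np.float64(24.6)]
lidtop [[0.6187, -0.3542], [0.4987, -0.4043], [0.4444, -0.2663], [0.5612, -0.2187]] [ 0.53075282 -0.31087426] [np.float64(0.1472), np.float64(0.1301), np.float64(0.1483), np.float64(0.1262)]
top [ 0.726 -0.022  0.   ]
top [ 0.728 -0.023  0.13 ]
top [0.449 0.027 0.086]
side [ 0.732 -0.023  0.03 ]
side [0.445 0.036 0.086]
[[ 0.317 -0.     0.948]
 [-0.948  0.001  0.317]
 [-0.001 -1.     0.   ]]
[ 0.19819726 -0.59246595  0.22747353] [-1.34351411e+00  4.94048692e-01  1.34597865e+00 -1.62188623e-06
  1.30245752e+00 -9.55381197e-02]
jaw yaw now -71.50373048014818
shift to over dropper [-552.34130009  -21.98640615  591.58320297]
```

```bash
python3 -m pendant '[[-30,-55,30,0,1],[-550,-55,590,0,1],[-550,-55,590,0,1],[-550,-55,590,0,1],[-550,-55,590,0,1],[-550,-55,590,0,1],[-550,-55,590,-0.058,1],[-550,-55,590,-0.058,1],[-550,-55,590,-0.058,1],[-550,-55,590,-0.058,1]]'
```

```text
time_s: 1.4
tool_pos: [0.4853, -0.0628, 0.2815]
ee_rot: [-1.366, 0.924, -0.924]
contact_force: [1.7, -0.9, 1.2]
width: 0.0913
```

```bash
python3 -m pendant '[[-130,0,100,0,1],[-130,0,100,0,1],[-130,0,100,0,1],[-130,0,100,0,1],[-130,0,100,0,1],[-130,0,100,0,1]]'
python3 - <<'E'
from h import *
s=env.observe(); M=R.from_rotvec(s['ee_rot']).as_matrix(); print(M.round(3),s['tool_pos'],s['q'].round(2))
c=cams.calibration('wrist'); f=P('w',c); print('cam pos',-f[3].T@f[4])
cv2.imwrite('pics/w1.png',cams.grab_frame('wrist')[:,:,::-1])
print([proj('w',(.584,.119,z),c) for z in (0,.08,.105)])
E
```

```text
time_s: 2.15
tool_pos: [0.529, 0.0921, 0.2814]
ee_rot: [-1.365, 0.925, -0.925]
contact_force: [0.1, -0.2, 0.3]
width: 0.0911
[[ 0.37  -0.     0.929]
 [-0.929 -0.     0.37 ]
 [ 0.    -1.    -0.   ]] [0.52899641 0.09206684 0.28143287] [ 0.06  0.32  1.48 -0.    1.34  1.25]
cam pos [0.590574   0.11681667 0.43715426]
[(np.float64(315.7660243727289), np.float64(134.5412415831963)), (np.float64(315.1183678538545), np.float64(135.33044147131457)), (np.float64(314.852244999403), np.float64(135.65472466902537))]
```

View pics/w1.png

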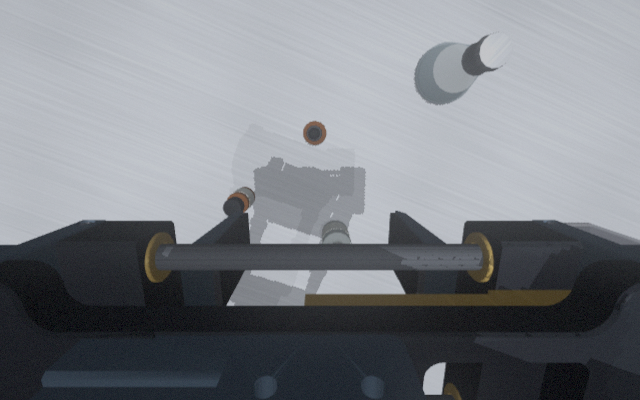

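```bash
python3 - <<'E'
from h import *
im=cv2.imread('pics/w1.png').astype(int)
c=cams.calibration('wrist')
for nm,m,z in(('amber',im[...,2]-im[...,0]>25,.045),('dark',im.max(2)<70,.09)):
    M=np.zeros(m.shape,np.uint8); M[110:155,290:340]=m[110:155,290:340]
    n,l,st,ce=cv2.connectedComponentsWithStats(M)
    for i in range(1,n):
        if st[i,4]>10: print(nm,st[i],ce[i],ray('w',*ce[i],z,c))
s=env.observe(); M=R.from_rotvec(s['ee_rot']).as_matrix()
print(M.T@(np.array([.584,.119,.075])-s['tool_pos'])*1000)
E
```

```text
amber [304 121  22  24 200] [315.01  132.005] [0.58754402 0.12101433 0.045     ]
[ -4.62325175 206.48215668  61.00269367]
```

```bash
python3 -m pendant '[[-5,0,63,0,1],[-5,0,63,0,1],[-5,60,63,0,1],[-5,120,63,0,0.4],[-5,165,63,0,0],[-5,190,63,0,0],[-5,206,63,0,0],[-5,206,63,0,0],[-5,206,63,0,0]]'
python3 - <<'E'
from h import *
cv2.imwrite('pics/s2.png',cv2.resize(cams.grab_frame('side')[200:350,200:440,::-1],(800,500)))
s=env.observe(); print(s['tool_pos'],s['width'],s['contact_force'])
E
```

```text
time_s: 3.32
tool_pos: [0.5865, 0.121, 0.0766]
ee_rot: [-1.364, 0.923, -0.925]
contact_force: [0.7, 0.1, -0.2]
width: 0.0457
[0.58653207 0.12110503 0.0766818 ] 0.045823275638540745 [ 0.46723885  0.27405488 -0.23806318]
```

View pics/s2.png

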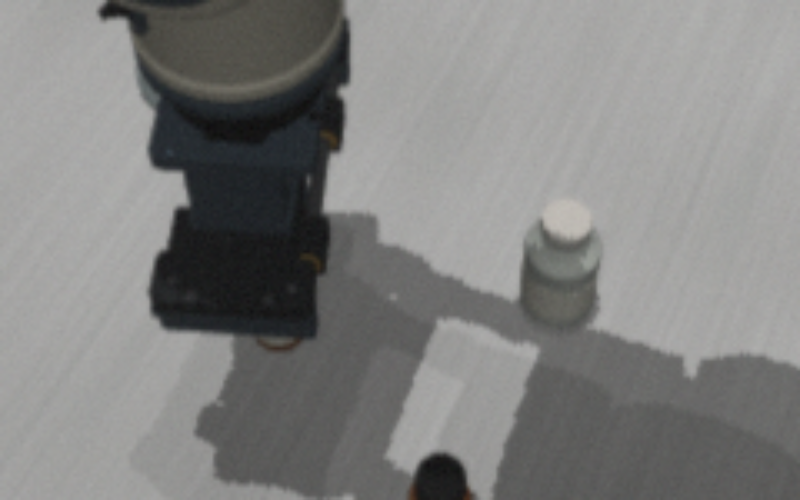

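```bash
python3 -m pendant '[[0,3,0,0,0],[0,3,0,0,-0.4],[0,3,0,0,-1],[0,3,0,0,-1],[0,3,0,0,-1],[0,3,0,0,-1],[0,3,0,0,-1]]'
```

```text
time_s: 4.25
tool_pos: [0.5859, 0.1212, 0.0725]
ee_rot: [-1.366, 0.924, -0.924]
contact_force: [-0.8, -0.4, 1.2]
width: 0.0192
```

```bash
python3 -m pendant '[[0,-15,0,0,-1],[0,-50,0,0,-1],[0,-110,0,0,-1],[0,-170,0,0,-1],[0,-220,0,0,-1],[0,-235,0,0,-1],[0,-235,0,0,-1],[0,-235,0,0,-1]]'
python3 - <<'E'
from h import *
cv2.imwrite('pics/s3.png',cams.grab_frame('side')[:,:,::-1])
s=env.observe(); print(s['tool_pos'],s['width'],s['contact_force'])
M=R.from_rotvec(s['ee_rot']).as_matrix(); print(M.round(4))
y=np.radians(21.8); t=np.array([.530,-.311])+.004*np.array([np.cos(y),np.sin(y)])
print(M.T@(np.array([*t,s['tool_pos'][2]])-s['tool_pos'])*1000)
E
```

```text
time_s: 5.25
tool_pos: [0.585, 0.121, 0.3058]
ee_rot: [-1.367, 0.926, -0.923]
contact_force: [-0.1, -0.5, -1.8]
width: 0.0188
[0.58504377 0.12102612 0.30565723] 0.01942125503822912 [-0.43313826 -0.18436747 -1.00275575]
[[ 3.716e-01 -3.100e-03  9.284e-01]
 [-9.284e-01 -3.000e-04  3.716e-01]
 [-9.000e-04 -1.000e+00 -3.000e-03]]
[ 3.80636922e+02  2.87775228e-01 -2.07642605e+02]
```

View pics/s3.png

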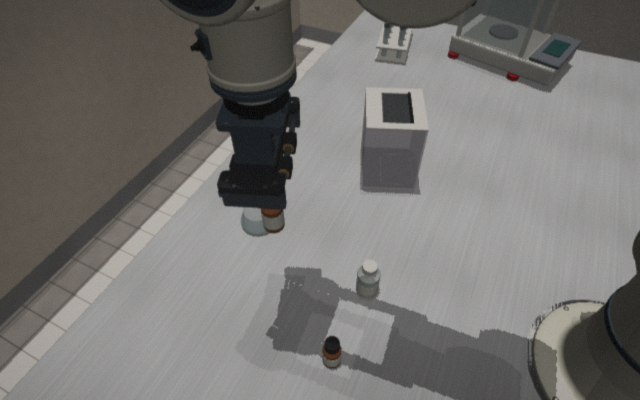

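```bash
python3 -m pendant '[[40,0,-22,0,-1],[95,0,-52,0,-1],[150,0,-82,0,-1],[205,0,-112,0,-1],[260,0,-142,0,-1],[310,0,-169,0,-1],[350,0,-191,0,-1],[380,0,-207,0,-1],[380,0,-207,0,-1],[380,0,-207,0,-1]]'
python3 - <<'E'
from h import *
cv2.imwrite('pics/s4.png',cams.grab_frame('side')[:,:,::-1])
cv2.imwrite('pics/t4.png',cams.grab_frame('top')[:,:,::-1])
s=env.observe(); print(s['tool_pos'],s['width'],s['contact_force'],s['time_s'])
M=R.from_rotvec(s['ee_rot']).as_matrix(); print(np.degrees(np.arctan2(M[1,0],M[0,0])))
y=np.radians(21.8); t=np.array([.530,-.311])+.004*np.array([np.cos(y),np.sin(y)])
print(M.T@(np.array([*t,s['tool_pos'][2]])-s['tool_pos'])*1000)
E
```

```text
time_s: 6.55
tool_pos: [0.5346, -0.3079, 0.3064]
ee_rot: [-1.365, 0.926, -0.923]
contact_force: [0.3, 0.1, -1.2]
width: 0.0187
[ 0.53493706 -0.30747781  0.30697106] 0.019555510827837165 [ 0.7511148  -0.66231359 -0.86783741] 6.65
-68.12659201475904
[ 1.43441017e+00 -6.38170166e-04 -1.89385501e+00]
```

View pics/s4.png

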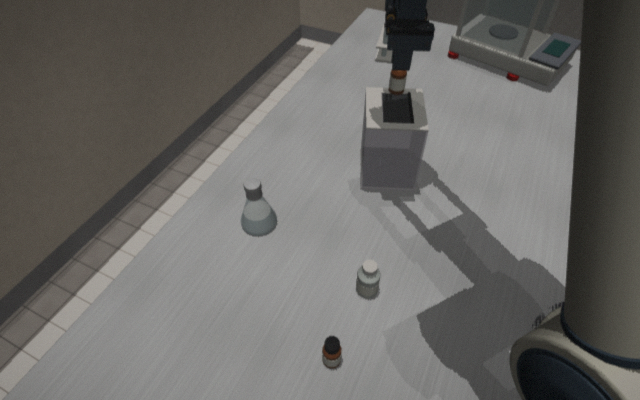

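View pics/t4.png

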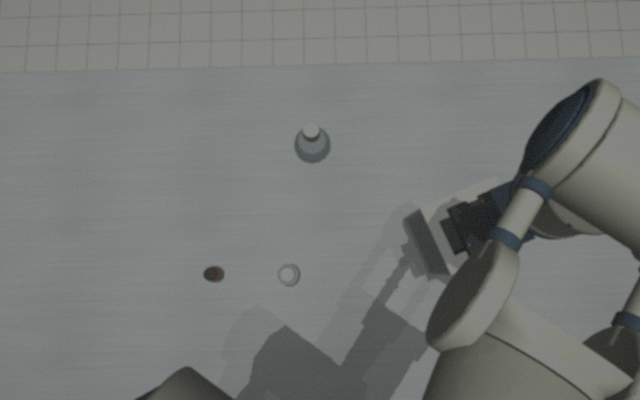

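```bash
python3 - <<'E'
from h import *
im=cv2.imread('pics/s4.png')
cv2.imwrite('pics/s4c.png',cv2.resize(im[60:130,350:440],(800,622),interpolation=cv2.INTER_NEAREST)[:600])
for z in(.2345,.2805,.2885): print(z,proj('side',(.5349,-.3075,z)))
y=np.radians(21.8)
c=np.array([np.cos(y),np.sin(y)])
for d in(-.0165,.0165): print(d,proj('side',(.5349+d*c[0],-.3075+d*c[1],.26)))
E
```

```text
0.2345 (np.float64(395.82538565513016), np.float64(90.36895770523164))
0.2805 (np.float64(398.654140797836), np.float64(71.22163238555646))
0.2885 (np.float64(399.168904170229), np.float64(67.73729342490898))
-0.0165 (np.float64(405.34203624999986), np.float64(80.20901720926832))
0.0165 (np.float64(389.4098576305281), np.float64(79.66565496685557))
```

View pics/s4c.png

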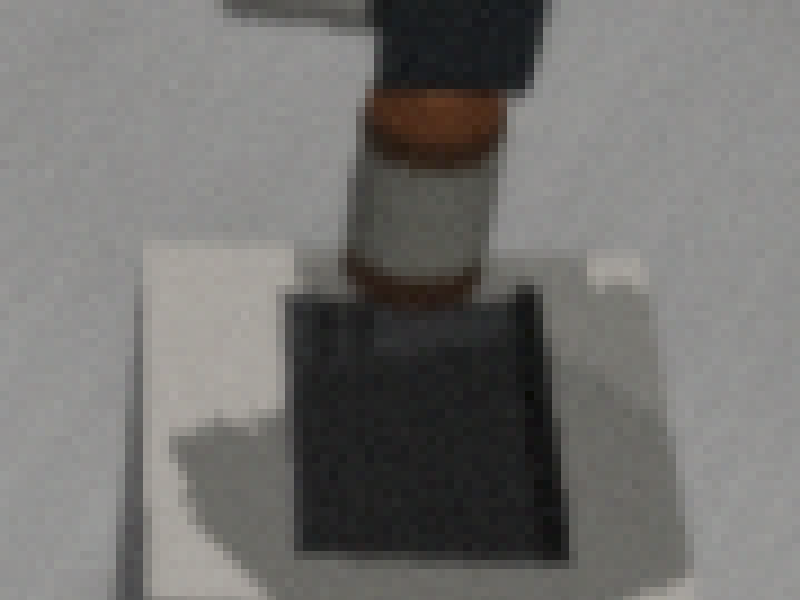

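```bash
python3 -m pendant '[[1,20,0,0,-1],[1,35,0,0,-1],[1,45,0,0,-1],[1,55,0,0,-1],[1,65,0,0,-1],[1,75,0,0,-1],[1,75,0,0,-1]]'
python3 - <<'E'
from h import *
im=cams.grab_frame('side')[:,:,::-1]
cv2.imwrite('pics/s5c.png',cv2.resize(im[50:200,330:450],(480,600),interpolation=cv2.INTER_NEAREST))
E
```

```text
time_s: 7.52
tool_pos: [0.535, -0.3093, 0.2316]
ee_rot: [-1.366, 0.925, -0.923]
contact_force: [0.9, 1.1, -0.3]
width: 0.0191
```

View pics/s5c.png

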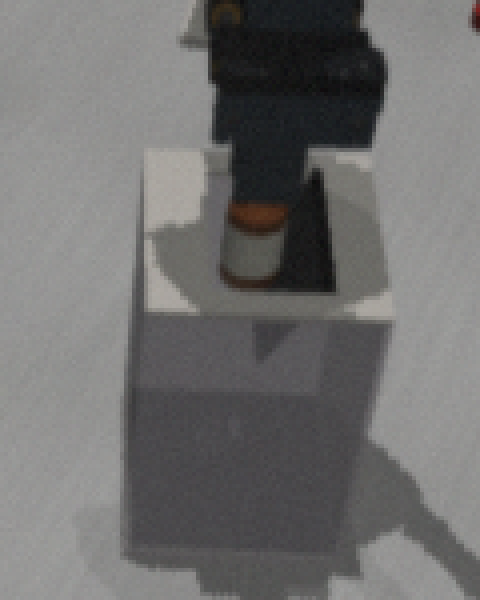

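```bash
python3 -m pendant '[[0,10,0,0,-1],[0,20,0,0,-1],[0,30,0,0,-1],[0,40,0,0,-1],[0,50,0,0,-1],[0,50,0,0,-1],[0,50,0,0,-1]]'
python3 - <<'E'
from h import *
im=cams.grab_frame('side')[:,:,::-1]
cv2.imwrite('pics/s6c.png',cv2.resize(im[50:200,330:450],(480,600),interpolation=cv2.INTER_NEAREST))
print(env.observe()['q'].round(2))
E
```

```text
time_s: 8.45
tool_pos: [0.5354, -0.3096, 0.1826]
ee_rot: [-1.366, 0.924, -0.924]
contact_force: [0.6, -0.2, -0.8]
width: 0.0192
[-0.62  0.53  1.42  0.    1.2   0.57]
```

View pics/s6c.png

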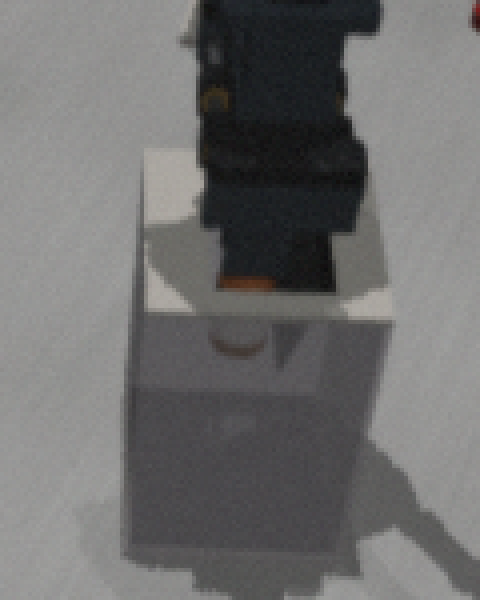

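```bash
python3 -m pendant '[[0,0,0,0,-0.1],[0,0,0,0,-0.1],[0,0,0,0,-0.1],[0,0,0,0,-0.1],[0,0,0,0,-0.1],[0,0,0,0,-0.1]]'
python3 - <<'E'
from h import *
im=cams.grab_frame('side')[:,:,::-1]
cv2.imwrite('pics/s7c.png',cv2.resize(im[50:200,330:450],(480,600),interpolation=cv2.INTER_NEAREST))
E
```

```text
time_s: 9.25
tool_pos: [0.5353, -0.3095, 0.1824]
ee_rot: [-1.366, 0.924, -0.924]
contact_force: [0.2, -0.0, 0.4]
width: 0.0413
```

View pics/s7c.png

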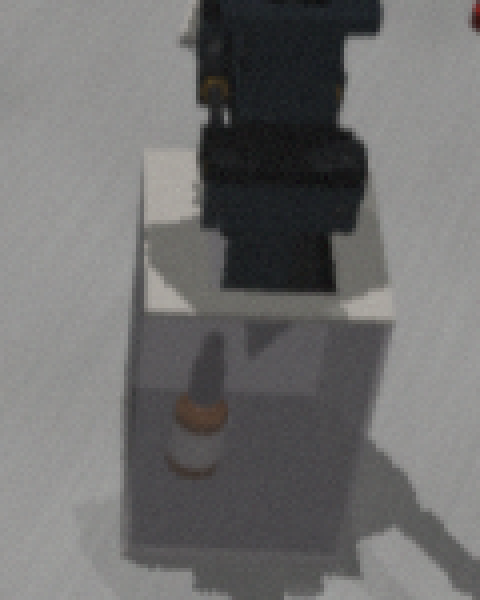

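The bottle is down inside the bin: its base is at about (377, 169), well below the fingers. I'm withdrawing straight up.

```bash
python3 -m pendant '[[0,-10,0,0,-0.1],[0,-25,0,0,-0.1],[0,-50,0,0,-0.1],[0,-90,0,0,-0.1],[0,-130,0,0,-0.1],[0,-150,0,0,-0.1],[0,-150,-100,0,-0.1],[0,-150,-200,0,-0.1],[0,-150,-200,0,-0.1],[0,-150,-200,0,-0.1]]'
python3 - <<'E'
from h import *
im=cams.grab_frame('side')[:,:,::-1]; t=cams.grab_frame('top')[:,:,::-1]
cv2.imwrite('pics/s8.png',im); cv2.imwrite('pics/t8.png',t)
A=cv2.resize(im[75:200,340:440],(480,600),interpolation=0); cv2.imwrite('pics/s8c.png',A)
print(ray('side',377.5,168.8,.01), proj('side',(.53,-.311,.01)))
a=cv2.imread('pics/side0.png').astype(int); d=np.abs(im.astype(int)-a).max(2)
for n,b in(('flask',(235,175,285,240)),('serum',(350,255,390,300)),('screw',(318,332,346,370)),('flapmouth',(385,93,410,122))): print(n,d[b[1]:b[3],b[0]:b[2]].mean().round(1))
E
```

```text
time_s: 10.55
tool_pos: [0.3468, -0.3848, 0.3338]
ee_rot: [-1.366, 0.926, -0.928]
contact_force: [-0.2, -0.3, 0.1]
width: 0.0408
[ 0.54780814 -0.2912773   0.01      ] (np.float64(386.92158887662924), np.float64(166.02010437366724))
flask 3.0
serum 2.9
screw 3.2
flapmouth 3.3
```

View pics/s8c.png

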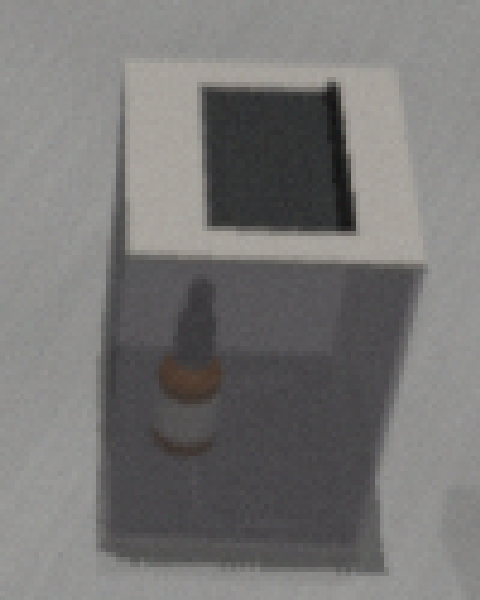

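View pics/s8.png

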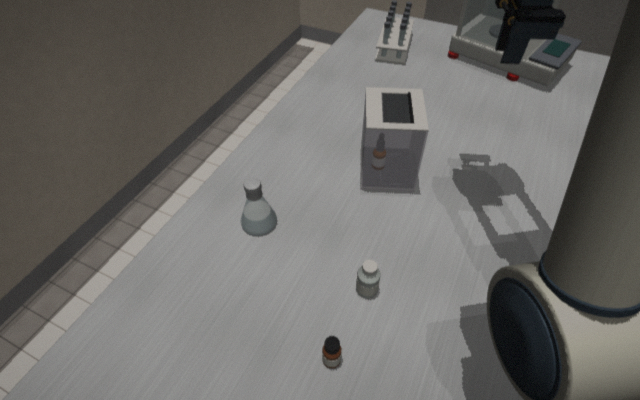

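View pics/t8.png

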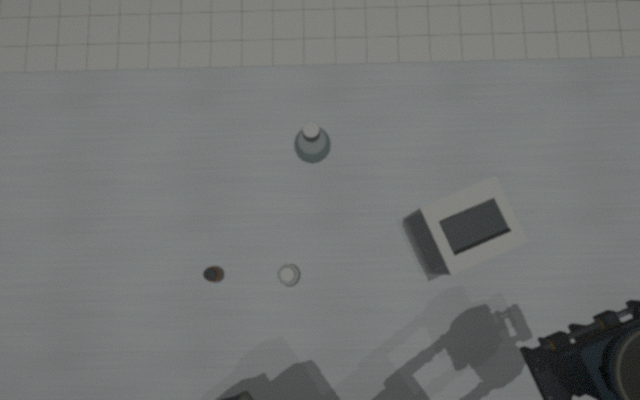

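```bash
python3 -m pendant '[[0,0,0,0,-0.1],[0,0,0,0,-0.1],[0,0,0,0,-0.1],[0,0,0,0,-0.1]]'; python3 -c "
from h import *
a=cv2.imread('pics/side0.png').astype(int); im=cams.grab_frame('side')[:,:,::-1].astype(int); print(np.abs(im-a).max(2)[93:122,385:410].mean())
print(abs(env.observe()['qvel']).max()); print(order.sign_off())"
```

```text
time_s: 11.15
tool_pos: [0.35, -0.3836, 0.3323]
ee_rot: [-1.366, 0.924, -0.924]
contact_force: [0.8, -0.7, -0.8]
width: 0.0409
3.402758620689655
0.005179412980348422
the job is handed in; nothing more can be done
None
```

The dropper bottle is in the bin, standing upright on the floor, and I handed the job in at about 11.2 s of the 38 s allowed.

- **What I did:** I gripped the bottle by its cap with the fingertips about 4 mm above the shoulder. I lowered it upright about 4 mm to the far side of the mouth's centre, pushing the flap down. I let go with its base at about z = 0.11 m, so the whole glass body was below the lid, then lifted the gripper straight out and moved it away.
- **Last checks:**
  - In the side view the mouth looks as it did before the job, to within image noise, so the flap is shut.
  - In the side view, the screw bottle, serum bottle and flask had not changed from the first picture, to within image noise.
  - The arm is clear and still, and the force readings I took at each step stayed near zero.
- **Disagreement:** The wrist camera put the bottle about 3–4 mm from where the top and side views did. Over the bin, the side view showed it about 3 mm nearer the hinge than the arm's own position. Both were within the tolerance of the mouth, so I did not correct for them.

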